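Refit a rectifier tube's guard and take off its dust cover

TASK

The new rectifier tube is in, so put its covers back: lift the barred guard together with the dust cover nested over it, by the guard's post knob that sticks up through the cover, lower the pair upright over the tube onto its seat on the amplifier and, still holding the knob, press down until the guard sits flat on the deck with the sprung interlock plunger fully in. Then let go of the knob, take the dust cover alone by its sides and lift it straight up off the knob, leaving the guard fully home and the plunger in. Finish still holding the cover upright in the air with its lower rim clear above the knob; do not knock the glass tube or shift the loose parts on the desk.

Things in the scene. Friction and masses are not known exactly. Their poses are not given: they have to be found in the camera images.
- guard_knob (a point): Showing knob of the inner lid, on its axis, mid-height: 102.5 mm above the underside of the guard's foot, 15.5 mm above the nested cover's top. The knob is a plain round steel post, 15 mm diameter, 31 mm showing above the nested cover, its top 118 mm above the foot. The pair (about 340 g) starts upright on the desk. z is up along the axis.
- guard_foot (a point): The inner lid, a dark steel tube guard, 260 g: round cage of 12 bars, 40 mm outside and 35 mm inside diameter, open below, 79 mm deep inside, on a flat foot flange 60 mm in diameter and 3 mm thick; its top plate is 84 mm above the foot and carries the knob. This point is the centre of the underside of the foot; z is up along the axis.
- cover_mid (a point): The outer lid, an aluminium dust cover, 80 g: plain round cap 50 mm outside, 46 mm inside, 75 mm tall, open below, with a 22 mm hole in its top for the knob. It lies loose on the guard's top plate, 3 mm play all round: lifting the guard carries it, lifting it leaves the guard. Point on its axis, 37.5 mm below its top and above its rim (nested: 53 mm below guard_knob); z up.
- seat (a point): The tube's axis at deck level, 50 mm above the desk, where guard_foot must come to rest (guard_knob is then 102.5 mm above this point); z is up. A white socket collar round it, 31 mm diameter, 7 mm high with tapered top, enters the guard's 35 mm foot opening.
- amp: The amplifier, fixed: grey steel chassis with wooden cheeks, 154 by 200 mm, deck 50 mm above the desk. Origin on the desk under its centre; its front panel with knobs faces its -x, z is up. Transformers, a can and small tubes on the deck reach up to 52 mm above it and stand 45 mm or more clear of the tube's axis.
- tube_tip (a point): Top of the frosted glass rectifier tube, 22 mm diameter, standing on the seat's axis in the socket collar; its tip is 71 mm above the deck. Glass, not to be knocked; the guard passes over it with 6.5 mm to spare all round. z is up.
- plunger (a joint): Sprung brass interlock plunger in the deck, 6 mm diameter, 21.5 mm from the tube axis on the side away from the amplifier's front panel, under the guard's foot flange. Value in m: 0 = out (5.5 mm proud of the deck), 0.0055 = pressed flush with the deck. Pushing it in takes about 2 N; once in, the weight of the guard alone, sitting flat, keeps it in.
- cap_can_center (a point): Bystander: dark blue capacitor can, 25 mm diameter, 48 mm tall, standing loose on the desk; point at its centre. z is up.
- binding_post_center (a point): Bystander: bronze binding post, 18 mm diameter, 38 mm tall, standing loose on the desk; point 16 mm above its underside. z is up.
- coupler_center (a point): Bystander: knurled aluminium shaft coupler, 22 mm diameter, 26 mm tall, standing loose on the desk; point at its centre. z is up.
Not all that is in view belongs to the job. What is shaped like the part that bears cover_mid but black or pink is not meant.

How it is judged (in metres and radians):
On the way:
1. the nested guard and cover sit home on the tube's seat, held by the knob, with the plunger pressed in (horizontal distance between guard_knob and seat below 0.006 m and z of guard_knob in the frame of seat below 0.1045 m and angle between guard_knob's own z axis and vertical below 0.05 rad and value of joint plunger above 0.0045 m and z of cover_mid in the frame of guard_knob below -0.048 m and contact force between guard and the fingers above 0.5 N), for 0.1 s.
At the end, for the whole second after the job is handed in: Guard flat and untouched on the seat (knob within 5 mm of the tube axis, foot within 1.5 mm of the deck, tilt under 0.03 rad), plunger in over 4.5 mm; cover held still in the fingers, touching nothing else, within 0.25 rad of upright, its rim over 5 mm above the knob's top (horizontal distance between guard_knob and seat below 0.005 m and z of guard_knob in the frame of seat below 0.104 m and angle between guard_knob's own z axis and vertical below 0.03 rad and value of joint plunger above 0.0045 m and linear speed of guard below 0.01 m/s and z of cover_mid in the frame of seat above 0.1605 m and angle between cover_mid's own z axis and vertical below 0.25 rad and contact force between cover and the fingers above 0.5 N and contact force between cover and guard below 0.1 N and contact force between cover and amp below 0.1 N and contact force between guard and the arm below 0.1 N and contact force between guard and the fingers below 0.1 N and linear speed of cover below 0.03 m/s); the arm keeps its last pose, push and grip.
It fails at once if the cover is raised off the guard (by more than 10 mm) while the guard is not home, upright and with the plunger in (z of cover_mid in the frame of guard_knob above -0.043 m and (horizontal distance between guard_knob and seat above 0.008 m or z of guard_knob in the frame of seat above 0.1055 m or angle between guard_knob's own z axis and vertical above 0.08 rad or value of joint plunger below 0.004 m)).
It fails at once if the glass tube is knocked (over 3 N) (contact force between tube and anything else above 3 N).
It fails at once if a loose part on the desk is shifted by more than 15 mm (distance of any of cap_can_center, binding_post_center, coupler_center from where it was at the start of the episode above 0.015 m).
It also fails if it takes over 48 s, if anything falls off the work surface, if the arm or the gripper's body presses on something with over 40 N, if the wrist force passes 120 N, or if a joint passes its speed limit or range.

ROBOT

A 6-joint arm with a two-finger parallel gripper is mounted at the origin on the work surface. World frame = base frame: x ahead of the robot, y to its left, z up, the work surface at z = 0. Lengths are in mm, angles in rad, forces in N, time in s.
With the tool pointing down it reaches from about 350 to 975 mm from the base axis. Payload 7.1 kg.
Tool frame: the origin (TCP) lies midway between the tips of the shut fingers; the grasp point (between the pads) lies 19 mm behind it (ctrl.hold_point_z is the distance from the TCP to the grasp point, in mm); x points along the fingers, y is the direction in which the jaws open and shut, and the axes are right-handed (so a half turn about x gives the same grasp; the last joint's range is limited). The gripper opens to 88 mm and grips with 3 to 60 N. Pads are 20 mm wide; open, the fingers measure 115 mm over their backs; the gripper's body (75 mm by 178 mm) begins 61 mm behind the grasp point.
Start: joints at [1.134, 0.423, 1.63, -0, 1.089, -0.019], TCP at [253.562, 571.237, 222.675] pointing down, gripper open.
Joint ranges: [-3, 3], [-0.9, 2.11], [0.09, 2.58], [-1.31, 4.45], [0.11, 2.69], [-2.54, 2.54]. Speed limits (rad/s): [2.39, 2.39, 3.01, 3.14, 3.14, 3.14].

INTERFACE

Orientations are given as a rotation vector (axis times angle).
In Python, from workcell import ctrl, get_image, calibration gives the robot as it stands.
- The arm moves only by the tool move_arm, never from a script. Its argument "rows" is a list of rows, each a list of 5 numbers: the shift along the world's x, y, z in mm, then the turn about the world's z in rad, then the closure, from -1 (fully open) to 1 (shut). In form: [[tx, ty, tz, roll, jaw], ...]. A call has 1 to 12 rows; each row is the pose to reach, as a shift and turn from the pose measured when the call began; what a row does not reach only later rows make up. A row lasts 1/8 s, in which the tool goes at most 62.5 mm and 10.7 degrees, less where a joint would pass 70% of its speed; a pose out of reach is approached as far as the arm can. A call with a gripper value outside its range is refused whole. The fingers move at their own pace and stop on an object; the grip force is fixed at half the most. Time passes only in rows, so rows that repeat a pose let the fingers close. It gives the time, the measured TCP pose, the force and the opening at its end, in the units of the state.
- ctrl.get_obs(): the state, without advancing time (a new reading comes with each control period).
- get_image(name): name is "side" or "top" or "wrist"; returns the picture (400x640x3 uint8, blue, green, red); there is no depth.
- calibration(name): a dict with "fx", "fy", "cx", "cy" (pixels), "D" ([k1, k2, p1, p2, k3] as OpenCV has them; the pictures are not rectified), "view" (4x4, takes a point from world to camera coordinates); the wrist camera has in their place "T_tool_cam" (4x4, takes a point from camera to tool coordinates, whose origin is the TCP and whose axes are the tool frame's). Camera axes: x right, y up, looking along -z (the intrinsics and any distortion apply to the point x, -y, -z); pixel columns grow to the right and rows downward; lengths in mm; the calibration is good to about 2 mm. A picture is of the moment at which its call begins: read the wrist's pose just before it. calibration takes no time and is no camera call.
- ctrl.close_job(): hands the job in, once; it reports no verdict.
The state is a dict: "t": time; "qpos": joint angles; "qvel": joint speeds; "joint_torque": joint torques, N m; "ee_pos": TCP position; "orientation": TCP orientation; "ft_force": force on the tool from outside, world axes, zero at the start; "moment": the same for the moment, N m; "width": finger opening in mm.
Only numpy, scipy, OpenCV 4.12 (cv2) and the standard library are available. Lean on these libraries where they do the work, as an engineer would, in place of code of your own. Each camera call takes 0.05 s, during which the arm holds its last target.

## Working session

There is one attempt and no reset: what is moved stays moved. The work goes in short steps, Python scripts to look and compute and a tool call to move; the robot and the scene stay as the last step left them, time stands still between calls to the robot, and variables do not carry over. Pictures are saved under pics/ and viewed, and the job is handed in when it is done.

Besides the shell and the picture viewer there is one more tool, called after "Call:" in YAML: its name, and indented under it one key for each argument. move_arm: Moves the arm, as the interface text tells. Its arguments: {"type":"object","properties":{"rows":{"type":"array"}},"required":["rows"]}

```bash
mkdir -p pics; python3 - <<'E'
from workcell import ctrl,get_image,calibration
import cv2,numpy as np
np.set_printoptions(precision=3,suppress=True)
o=ctrl.get_obs();print(o['t'],o['ee_pos'],o['orientation'],o['width'],ctrl.hold_point_z)
for n in ['side','top','wrist']:
    cv2.imwrite(f'pics/{n}0.png',get_image(n)); print(n,calibration(n))
E
```

```text
0.0 [253.327 570.753 221.895] [ 0.326  1.546 -0.329] 88.26807953267449 18.700000000000003
side {'fx': 416.2004663372019, 'fy': 416.2004663372019, 'cx': 317.34936334498536, 'cy': 198.9677071671118, 'D': array([-0.111,  0.   ,  0.   ,  0.   ,  0.   ]), 'view': array([[   0.764,   -0.646,    0.005, -430.007],
       [   0.404,    0.483,    0.777, -321.526],
       [  -0.504,   -0.592,    0.629, -689.598],
       [   0.   ,    0.   ,    0.   ,    1.   ]])}
top {'fx': 394.09189646546236, 'fy': 394.09189646546236, 'cx': 321.9657137643016, 'cy': 196.01820161470908, 'D': array([-0.095,  0.   ,  0.   ,  0.   ,  0.   ]), 'view': array([[   0.008,   -1.   ,    0.001,    9.554],
       [   0.986,    0.008,    0.167, -560.034],
       [  -0.167,    0.   ,    0.986, -712.305],
       [   0.   ,    0.   ,    0.   ,    1.   ]])}
wrist {'fx': 356.23564642592265, 'fy': 356.23564642592265, 'cx': 320.88167171867684, 'cy': 202.13766576594804, 'D': array([-0.03,  0.  ,  0.  ,  0.  ,  0.  ]), 'T_tool_cam': array([[  -0.   ,    0.244,   -0.97 , -161.525],
       [   1.   ,    0.001,   -0.   ,    0.721],
       [   0.001,   -0.97 ,   -0.244,  -65.778],
       [   0.   ,    0.   ,    0.   ,    1.   ]])}
```

View pics/side0.png

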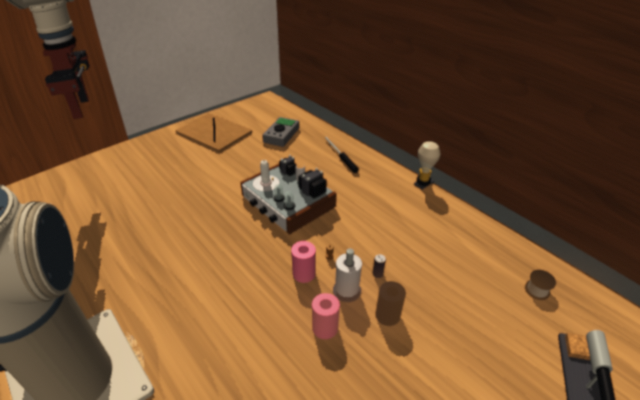

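View pics/top0.png

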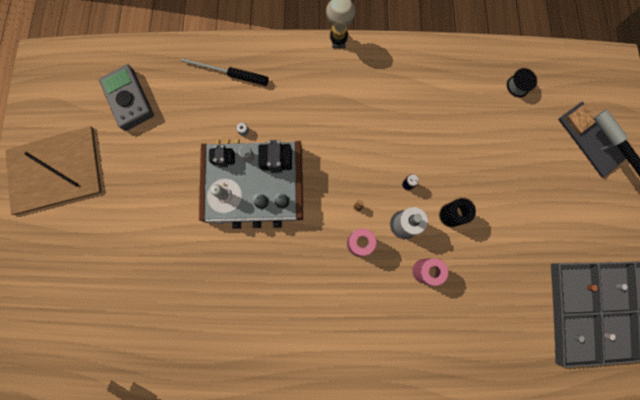

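View pics/wrist0.png

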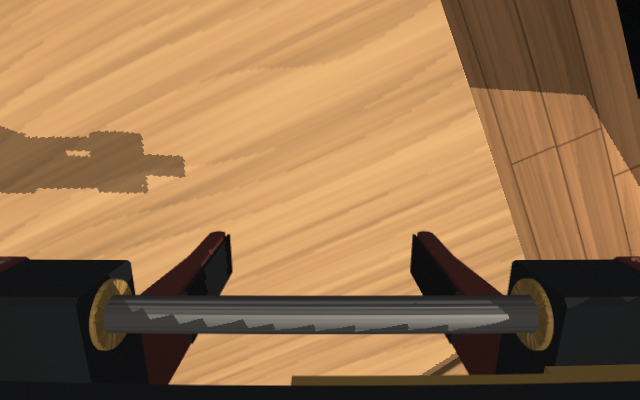

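The nested pair is the silver cap with a knob: top view (410,222), side view (348,272). Things it could be taken for are the pink caps at top (362,243) and (432,271), and the black one at top (457,212). The tube is at top (223,193). The likely bystanders are a blue can at (411,182), a bronze post at (359,206) and a coupler at (243,129). Next I'll check with close crops.

```bash
python3 - <<'E'
import cv2,numpy as np
t=cv2.imread('pics/top0.png');s=cv2.imread('pics/side0.png')
def c(i,x,y,w,h,k): return cv2.resize(i[y:y+h,x:x+w],None,fx=k,fy=k,interpolation=cv2.INTER_CUBIC)
a=np.vstack([np.hstack([c(t,380,190,65,50,6),c(s,325,240,65,65,6)[:300]]),np.hstack([c(t,195,165,65,50,6),c(s,235,150,65,50,6)])])
print(a.shape)
cv2.imwrite('pics/crop0.png',a)
E
```

```text
(600, 780, 3)
```

View pics/crop0.png

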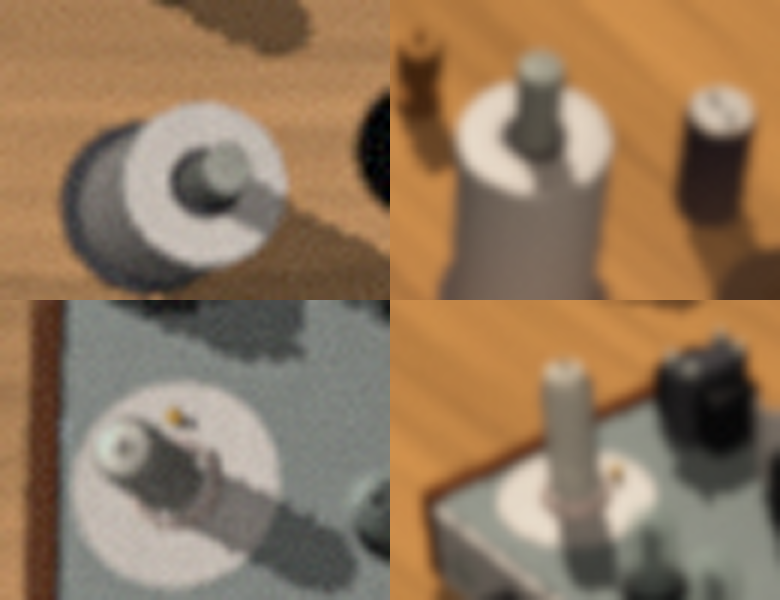

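The crops confirm the choice: a silver cap with a dark post through it. In the top view the knob top is at (418.2,217.5) and the cover-top centre at (414.2,220.7). The tube tip is at (215.5,189.5) on the white disc centred at (224.3,195.7), with the brass plunger on its +x side.

```bash
cat > h.py <<'E'
import numpy as np,cv2
from workcell import ctrl,get_image,calibration
from scipy.spatial.transform import Rotation as R
np.set_printoptions(precision=2,suppress=True)
def ray(n,uv,o=None):
    c=calibration(n);K=np.array([[c['fx'],0,c['cx']],[0,c['fy'],c['cy']],[0,0,1.]])
    p=cv2.undistortPoints(np.array([[uv]],float),K,np.array(c['D']))[0,0]
    d=np.array([p[0],-p[1],-1.])
    if n=='wrist':
        T=np.array(c['T_tool_cam']);W=np.eye(4);W[:3,:3]=R.from_rotvec(o['orientation']).as_matrix();W[:3,3]=o['ee_pos'];M=W@T
    else: M=np.linalg.inv(np.array(c['view']))
    d=M[:3,:3]@d
    return M[:3,3],d/np.linalg.norm(d)
def plane(n,uv,z,o=None):
    a,d=ray(n,uv,o);return a+d*(z-a[2])/d[2]
def tri(rs):
    A=sum(np.eye(3)-np.outer(d,d) for a,d in rs);b=sum((np.eye(3)-np.outer(d,d))@a for a,d in rs)
    x=np.linalg.solve(A,b);return x,[np.linalg.norm(np.cross(x-a,d)) for a,d in rs]
def proj(n,X,o=None):
    c=calibration(n);K=np.array([[c['fx'],0,c['cx']],[0,c['fy'],c['cy']],[0,0,1.]])
    if n=='wrist':
        T=np.array(c['T_tool_cam']);W=np.eye(4);W[:3,:3]=R.from_rotvec(o['orientation']).as_matrix();W[:3,3]=o['ee_pos'];V=np.linalg.inv(W@T)
    else: V=np.array(c['view'])
    p=V[:3,:3]@np.array(X,float)+V[:3,3]; p=p*[1,-1,-1]
    return cv2.projectPoints(p[None],np.zeros(3),np.zeros(3),K,np.array(c['D']))[0][0,0]
E
python3 - <<'E'
from h import *
for nm,t,s,z in [('knobtop',(418.2,217.5),(350.2,251),118),('covtop',(414.2,220.7),(349,262.8),87),('tip',(215.5,189.5),(264.2,161.3),121),('disc',(224.3,195.7),(266.2,183),50)]:
    print(nm,plane('top',t,z),plane('side',s,z),tri([ray('top',t),ray('side',s)]))
for nm,t,z in [('can',(412,180),48),('post',(359,205),38),('coup',(242,128),26),('ampcornerBR',(301,221),50),('ampBL',(202,221),50),('pink',(362,242),75),('black',(459,210),75)]: print(nm,plane('top',t,z))
o=ctrl.get_obs();print(R.from_rotvec(o['orientation']).as_matrix())
E
```

```text
knobtop [ 511.33 -153.83  118.  ] [ 512.26 -155.09  118.  ] (array([ 512.  , -154.41,  117.38]), [np.float64(0.712457223695731), np.float64(0.7124572236955649)])
covtop [ 509.03 -153.98   87.  ] [ 510.68 -155.9    87.  ] (array([ 510.12, -154.88,   86.12]), [np.float64(1.1896187642023304), np.float64(1.1896187642022857)])
tip [557.56 200.62 121.  ] [557.71 194.79 121.  ] (array([559.69, 200.99, 116.78]), [np.float64(1.5681464460416479), np.float64(1.5681464460417232)])
disc [558.61 202.39  50.  ] [561.44 200.52  50.  ] (array([560.09, 201.57,  49.82]), [np.float64(1.6938893761048424), np.float64(1.693889376104931)])
can [ 592.82 -161.38   48.  ]
post [544.33 -58.32  38.  ]
coup [704.   179.23  26.  ]
ampcornerBR [511.    53.32  50.  ]
ampBL [509.11 243.34  50.  ]
pink [470.74 -59.8   75.  ]
black [ 530.73 -242.22   75.  ]
[[-0.    0.41  0.91]
 [-0.    0.91 -0.41]
 [-1.   -0.   -0.  ]]
```

Call:
move_arm:
  rows:
    - [258,-725,10,0.42,-1]
    - [258,-725,10,0.42,-1]
    - [258,-725,10,0.42,-1]
    - [258,-725,10,0.42,-1]
    - [258,-725,10,0.42,-1]
    - [258,-725,10,0.42,-1]
    - [258,-725,10,0.42,-1]
    - [258,-725,10,0.42,-1]
    - [258,-725,10,0.42,-1]
    - [258,-725,10,0.42,-1]
    - [258,-725,10,0.42,-1]
    - [258,-725,10,0.42,-1]

```text
t: 1.65
ee_pos: [505.0, -137.5, 231.9]
orientation: [-0.002, 1.571, 0.001]
ft_force: [1.0, 1.3, 0.4]
width: 87.5
```

Call:
move_arm:
  rows:
    - [6.5,-17,0,0,-1]
    - [6.5,-17,0,0,-1]
    - [6.5,-17,0,0,-1]

```text
t: 2.02
ee_pos: [510.7, -153.1, 231.5]
orientation: [-0.002, 1.572, 0.002]
ft_force: [-0.3, -0.1, 0.4]
width: 87.8
```

```bash
python3 - <<'E'
from h import *
o=ctrl.get_obs();print(o['t'],o['ee_pos'],o['orientation'])
i=get_image('wrist');cv2.imwrite('pics/w1.png',i)
print(proj('wrist',[511.5,-154.5,118],o),proj('wrist',[511.5,-154.5,87],o))
E
```

```text
2.025 [ 510.71 -153.07  231.54] [-0.    1.57  0.  ]
[318.48 198.75] [318.69 190.5 ]
```

View pics/w1.png

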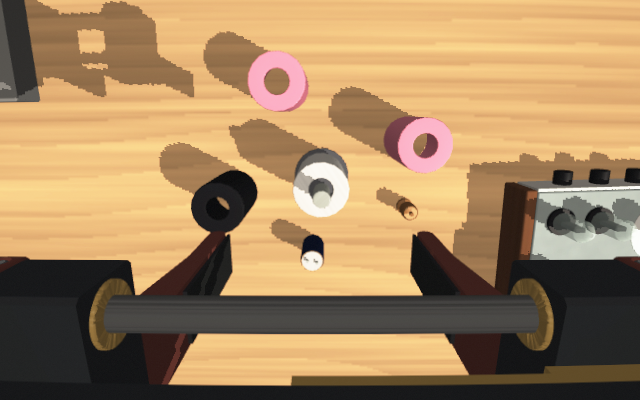

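The wrist view shows the pair's knob top at about (321,199) between the open jaws. The pink caps are at (277,82) and (424,145), the black one at (224,205), the blue can at (312,260) and the bronze post at (408,210). I'll refine by segmenting the white ring.

```bash
python3 - <<'E'
from h import *
o=ctrl.get_obs()
i=cv2.imread('pics/w1.png')
c=i[140:225,280:365]
cv2.imwrite('pics/w1c.png',cv2.resize(c,None,fx=7,fy=7,interpolation=cv2.INTER_CUBIC))
m=((c.min(2)>215)).astype(np.uint8)
cs=max(cv2.findContours(m,0,1)[0],key=cv2.contourArea)
h=cv2.convexHull(cs);e=cv2.fitEllipse(h);uv=np.array(e[0])+[280,140];print(e,uv,plane('wrist',uv,87,o))
E
```

```text
((40.85011291503906, 49.36792755126953), (54.005577087402344, 54.9543571472168), 97.98216247558594) [320.85 189.37] [ 510.69 -152.45   87.  ]
```

View pics/w1c.png

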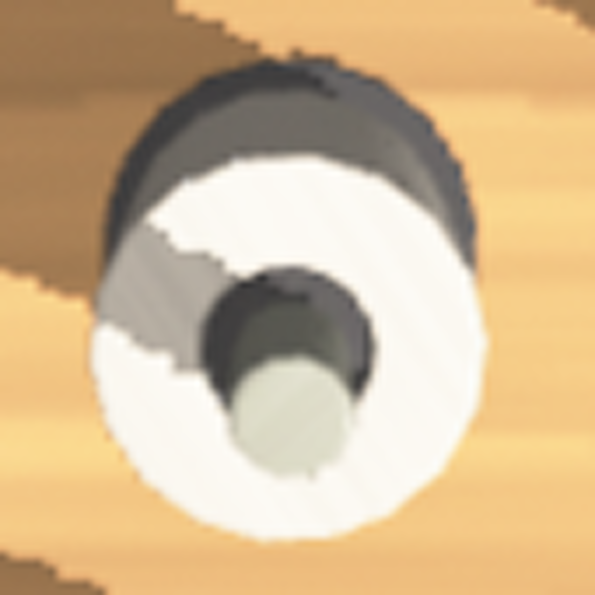

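Call:
move_arm:
  rows:
    - [0.3,0.3,-60,0,-1]
    - [0.3,0.3,-100,0,-1]
    - [0.3,0.3,-130,0,-1]
    - [0.3,0.3,-141.5,0,-1]
    - [0.3,0.3,-141.5,0,-1]
    - [0.3,0.3,-141.5,0,-0.3]
    - [0.3,0.3,-141.5,0,0.2]
    - [0.3,0.3,-141.5,0,0.5]

```text
t: 3.08
ee_pos: [511.6, -152.8, 91.0]
orientation: [-0.003, 1.57, 0.002]
ft_force: [-0.1, -0.4, -1.3]
width: 61.3
```

Call:
move_arm:
  rows:
    - [0,0,-1,0,0.5]
    - [0,0,-1,0,0.5]
    - [0,0,-1,0,0.5]
    - [0,0,-1,0,0.5]
    - [0,0,-1,0,0.5]

```text
t: 3.7
ee_pos: [511.6, -152.8, 89.9]
orientation: [-0.003, 1.57, 0.002]
ft_force: [0.3, -0.3, 0.9]
width: 22.0
```

```bash
python3 - <<'E'
from h import *
o=ctrl.get_obs();print(o['t'],o['ee_pos'],o['width'],o['ft_force'])
i=get_image('wrist');cv2.imwrite('pics/w2.png',i[150:400,160:480].repeat(2,0).repeat(2,1))
E
```

```text
3.7 [ 511.57 -152.77   89.91] 21.958920231354917 [ 0.26 -0.27  0.94]
```

View pics/w2.png

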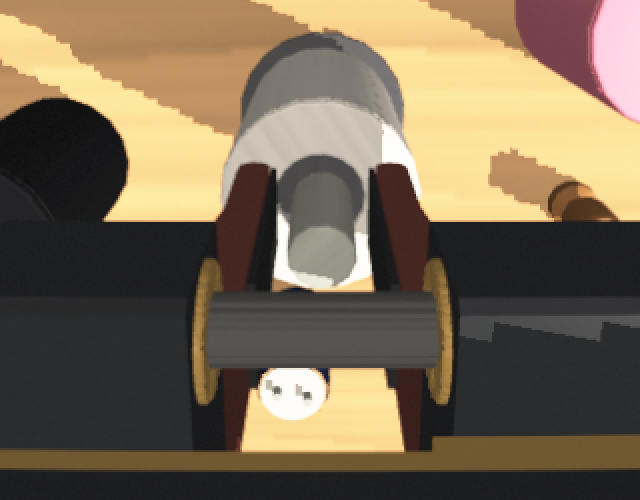

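The knob stands centred between the nearly shut jaws (crop x about 322, pads at about 270 and 375). Now I'll close and lift.

Call:
move_arm:
  rows:
    - [0,0,0,0,1]
    - [0,0,0,0,1]
    - [0,0,0,0,1]
    - [0,0,0,0,1]
    - [0,0,5,0,1]
    - [0,0,15,0,1]
    - [0,0,40,0,1]
    - [0,0,40,0,1]

```text
t: 4.75
ee_pos: [512.9, -153.2, 131.8]
orientation: [-0.004, 1.566, 0.001]
ft_force: [-1.1, -0.4, -4.3]
width: 14.5
```

```bash
python3 - <<'E'
from h import *
o=ctrl.get_obs();print(o['t'],o['ee_pos'],o['width'],o['ft_force'])
i=get_image('side');cv2.imwrite('pics/s3.png',cv2.resize(i[150:330,250:450],None,fx=3,fy=3))
E
```

```text
4.75 [ 512.94 -153.15  131.77] 14.480277035574566 [-1.14 -0.4  -4.25]
```

View pics/s3.png

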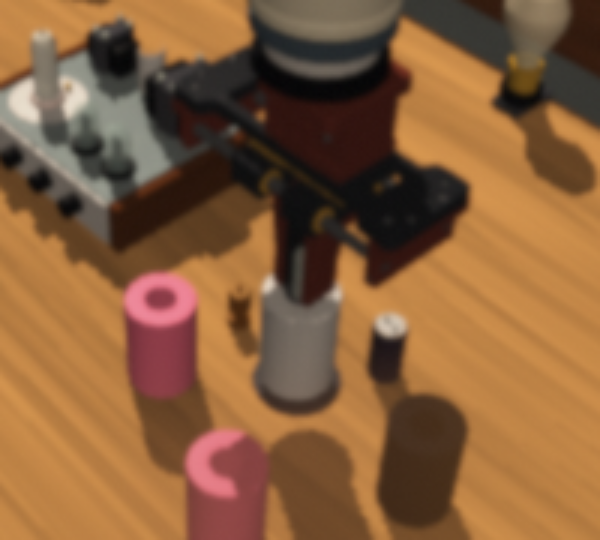

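The side view shows the pair hanging upright under the gripper. I'll carry it up and stop short of the tube to measure with the wrist camera.

Call:
move_arm:
  rows:
    - [0,0,50,0,1]
    - [0,0,105,0,1]
    - [10,40,108,0,1]
    - [20,90,108,0,1]
    - [30,140,108,0,1]
    - [40,190,108,0,1]
    - [46,230,108,0,1]
    - [46,248,108,0,1]
    - [46,248,108,0,1]
    - [46,248,108,0,1]

```text
t: 6.05
ee_pos: [557.7, 94.0, 238.3]
orientation: [-0.004, 1.569, 0.0]
ft_force: [0.2, -0.2, -4.1]
width: 14.4
```

```bash
python3 - <<'E'
from h import *
o=ctrl.get_obs();print(o['t'],o['ee_pos'],o['orientation'],o['width'],o['ft_force'])
for k in range(1):
  for n in ['wrist','top','side']: cv2.imwrite(f'pics/{n}4.png',get_image(n))
print(proj('wrist',[559,201,121],o),proj('wrist',[559,201,50],o))
E
```

```text
6.05 [557.75  93.99 238.32] [-0.    1.57  0.  ] 14.380463893353268 [ 0.24 -0.15 -4.06]
[453.02 198.11] [427.68 181.45]
```

View pics/wrist4.png

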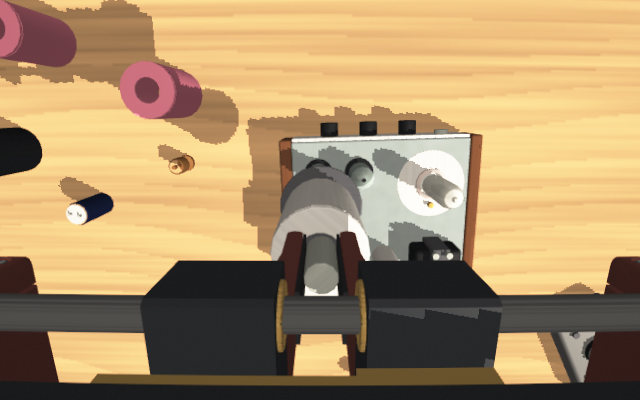

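View pics/top4.png

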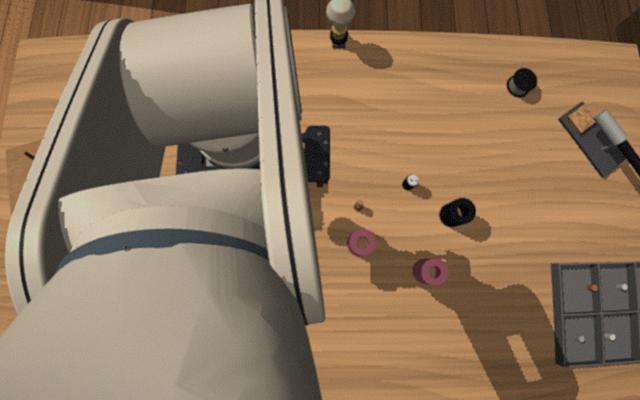

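The wrist view shows the white disc at about (431,183) with the tube tip at about (455,200), and the held pair in the centre. The top view is hidden by the arm.

```bash
python3 - <<'E'
from h import *
o=ctrl.get_obs()
i=cv2.imread('pics/wrist4.png')
x0,y0=380,130
c=i[y0:y0+100,x0:x0+100]
m=((c.min(2)>225)).astype(np.uint8)
cs=max(cv2.findContours(m,0,1)[0],key=cv2.contourArea)
hl=cv2.convexHull(cs);e=cv2.fitEllipse(hl);print(e)
uv=np.array(e[0])+[x0,y0];print('disc',uv,plane('wrist',uv,50,o))
a=cv2.resize(c,None,fx=5,fy=5,interpolation=cv2.INTER_CUBIC)
cv2.ellipse(a,((e[0][0]*5,e[0][1]*5),(e[1][0]*5,e[1][1]*5),e[2]),(0,0,255),1)
s=cv2.imread('pics/side4.png')[90:230,180:330]
cv2.imwrite('pics/c4.png',np.hstack([cv2.resize(a,(400,400)),cv2.resize(s,(400,400))]))
E
```

```text
((52.59230041503906, 48.60882568359375), (57.880374908447266, 62.63872146606445), 92.69017791748047)
disc [432.59 178.61] [556.72 205.81  50.  ]
```

View pics/c4.png

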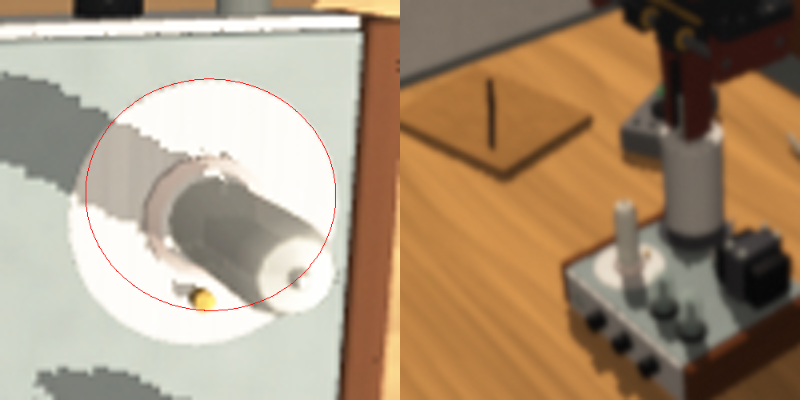

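The fit was pulled off by the tube tip. Read by hand, the disc spans crop x 68–334 and y 78–345, so its centre is (430.3,182.8). The tip spot is at (454.7,199).

```bash
python3 - <<'E'
from h import *
o=ctrl.get_obs()
print(plane('wrist',(430.3,182.8),50,o),plane('wrist',(454.7,199),121,o))
s=(620/0,0) if 0 else None
for u,v in [(624,203)]:
    p=(180+(u-400)*150/400,90+v*140/400);print(p,plane('side',p,121))
# in-hand pair: knob top, z = TCP+28.1
i=cv2.imread('pics/wrist4.png');cv2.imwrite('pics/c5.png',cv2.resize(i[150:310,260:380],None,fx=4.5,fy=4.5,interpolation=cv2.INTER_CUBIC)[:600])
print(proj('wrist',o['ee_pos']+[0,0,28.1],o),proj('wrist',o['ee_pos']+[0,0,-2.9],o),proj('wrist',o['ee_pos']+[0,0,-86.9],o))
E
```

```text
[560.99 203.83  50.  ] [560.33 202.53 121.  ]
(264.0, 161.05) [557.95 196.   121.  ]
[319.77 278.15] [320.03 249.69] [320.41 205.93]
```

View pics/c5.png

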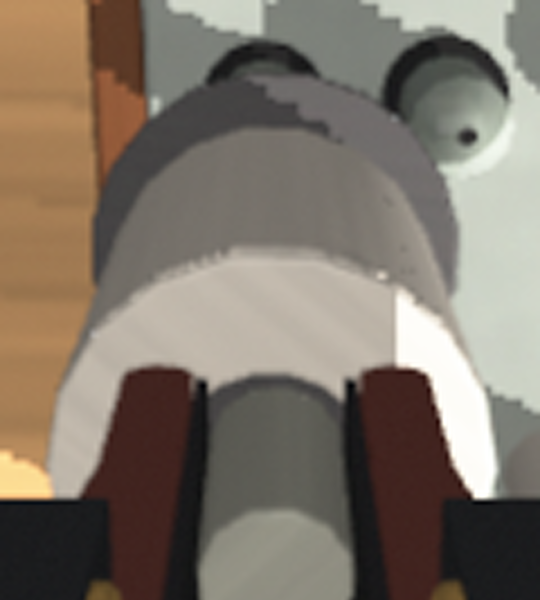

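Call:
move_arm:
  rows:
    - [1.8,50,0,0,1]
    - [1.8,95,0,0,1]
    - [1.8,108,0,0,1]
    - [1.8,108,0,0,1]
    - [1.8,108,-6,0,1]
    - [1.8,108,-6,0,1]

```text
t: 6.95
ee_pos: [559.5, 200.5, 232.0]
orientation: [-0.002, 1.57, -0.002]
ft_force: [-0.2, -0.9, -4.0]
width: 14.1
```

```bash
python3 - <<'E'
from h import *
o=ctrl.get_obs();print(o['t'],o['ee_pos'],o['orientation'],o['width'],o['ft_force'])
i=get_image('side')
cv2.imwrite('pics/s6.png',cv2.resize(i[90:215,220:320],None,fx=4.8,fy=4.8,interpolation=cv2.INTER_CUBIC))
w=get_image('wrist');cv2.imwrite('pics/w6.png',w)
for z in (-89.9,-86.9,-2.9): print(proj('side',o['ee_pos']+[0,0,z]))
E
```

```text
6.95 [559.48 200.5  231.96] [-0.    1.57 -0.  ] 14.088910038380185 [-0.24 -0.92 -4.04]
[262.83 152.76]
[262.73 151.71]
[260.01 120.66]
```

View pics/s6.png

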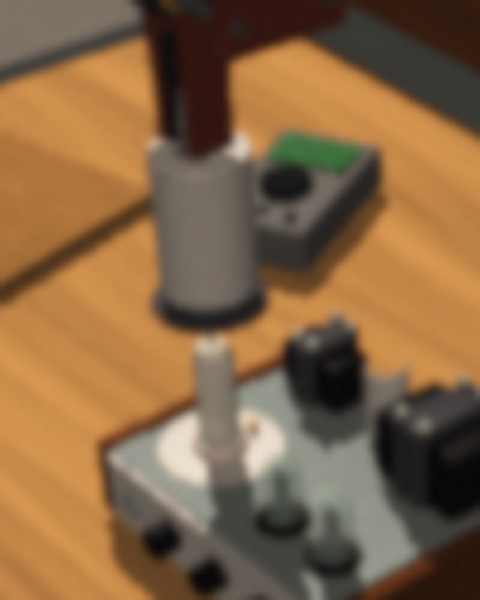

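View pics/w6.png

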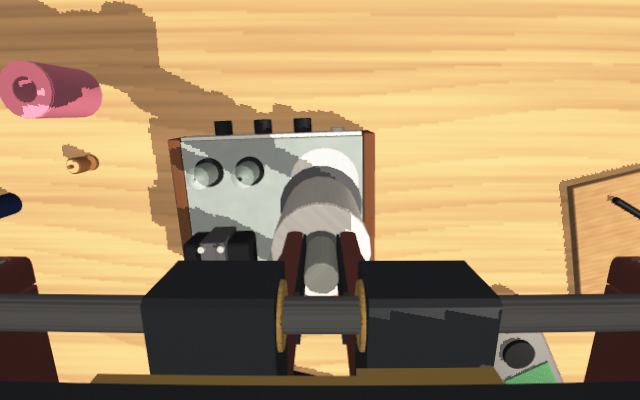

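In the side view the pair's axis runs through the tube axis to within about 1 mm. A +y trim of 1.5 mm agrees with the wrist measurement, so I'll start lowering.

Call:
move_arm:
  rows:
    - [0.3,1.5,0,0,1]
    - [0.3,1.5,0,0,1]
    - [0.3,1.5,-10,0,1]
    - [0.3,1.5,-20,0,1]
    - [0.3,1.5,-30,0,1]
    - [0.3,1.5,-30,0,1]

```text
t: 7.8
ee_pos: [559.4, 202.2, 201.1]
orientation: [-0.003, 1.571, -0.002]
ft_force: [0.4, 0.1, -2.6]
width: 14.5
```

```bash
python3 - <<'E'
from h import *
o=ctrl.get_obs();print(o['t'],o['ee_pos'],o['orientation'],o['width'],o['ft_force'])
i=get_image('side')
a=cv2.resize(i[100:200,230:310],None,fx=5.5,fy=5.5,interpolation=cv2.INTER_CUBIC)
w=get_image('wrist');b=cv2.resize(w[120:270,240:400],None,fx=2.2,fy=3.667)
cv2.imwrite('pics/s7.png',np.hstack([a,b]));print(a.shape,b.shape)
E
```

```text
7.8 [559.37 202.21 201.1 ] [-0.    1.57 -0.  ] 14.460663277436245 [ 0.35  0.08 -2.61]
(550, 440, 3) (550, 352, 3)
```

View pics/s7.png

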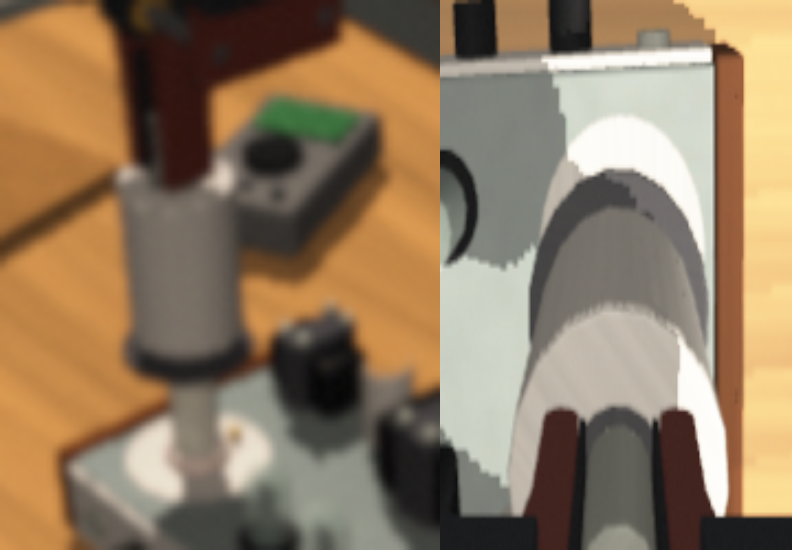

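The tube enters the guard centred within about 1–2 mm in both views; they disagree slightly in sign. I'll go on down.

Call:
move_arm:
  rows:
    - [0.2,0,-12,0,1]
    - [0.2,0,-24,0,1]
    - [0.2,0,-36,0,1]
    - [0.2,0,-44,0,1]
    - [0.2,0,-50,0,1]
    - [0.2,0,-50,0,1]

```text
t: 8.65
ee_pos: [560.2, 202.4, 151.8]
orientation: [-0.002, 1.57, -0.001]
ft_force: [-0.3, 0.9, -2.6]
width: 14.6
```

```bash
python3 - <<'E'
from h import *
o=ctrl.get_obs();print(o['t'],o['ee_pos'],o['orientation'],o['width'],o['ft_force'],o['moment'])
i=get_image('side')
a=cv2.resize(i[120:200,230:310],None,fx=5.5,fy=5.5,interpolation=cv2.INTER_CUBIC)
w=get_image('wrist');b=cv2.resize(w[120:270,240:400],None,fx=2.2,fy=2.2)
b=cv2.copyMakeBorder(b,0,110,0,0,0)
cv2.imwrite('pics/s8.png',np.hstack([a,b]))
E
```

```text
8.65 [560.19 202.41 151.82] [-0.    1.57 -0.  ] 14.633038388100225 [-0.29  0.92 -2.65] [0.02 0.04 0.01]
```

View pics/s8.png

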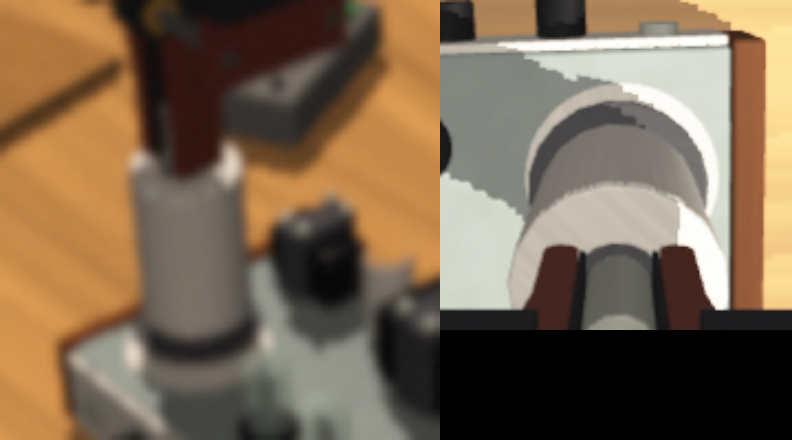

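Disc and foot are concentric within about 1 mm. I'll trim and lower onto the collar.

Call:
move_arm:
  rows:
    - [-0.7,0.6,0,0,1]
    - [-0.7,0.6,-3,0,1]
    - [-0.7,0.6,-6,0,1]
    - [-0.7,0.6,-8,0,1]
    - [-0.7,0.6,-8,0,1]

```text
t: 9.38
ee_pos: [559.8, 203.1, 144.3]
orientation: [-0.002, 1.569, -0.001]
ft_force: [1.0, 0.1, -2.7]
width: 14.5
```

Call:
move_arm:
  rows:
    - [0,0,-2,0,1]
    - [0,0,-4,0,1]
    - [0,0,-4,0,1]

```text
t: 9.75
ee_pos: [559.8, 203.1, 140.2]
orientation: [-0.002, 1.569, -0.001]
ft_force: [-0.5, 0.4, -3.5]
width: 14.2
```

Call:
move_arm:
  rows:
    - [0,0,-1,0,1]
    - [0,0,-2,0,1]
    - [0,0,-2,0,1]

```text
t: 10.12
ee_pos: [560.4, 203.1, 140.0]
orientation: [-0.002, 1.568, -0.001]
ft_force: [-4.3, -1.9, 11.5]
width: 14.1
```

Force rose by about 15 N at TCP z 140, which matches the expected home height of 139.9. I'll hold with a little more press and check.

Call:
move_arm:
  rows:
    - [-0.4,-0.2,-2,0,1]
    - [-0.4,-0.2,-2,0,1]
    - [-0.4,-0.2,-2,0,1]

```text
t: 10.5
ee_pos: [560.4, 203.1, 140.0]
orientation: [-0.002, 1.566, -0.001]
ft_force: [-5.2, -1.7, 13.8]
width: 14.3
```

```bash
python3 - <<'E'
from h import *
o=ctrl.get_obs();print(o['t'],o['ee_pos'],o['orientation'],o['width'],o['ft_force'],o['moment'])
i=get_image('side')
a=cv2.resize(i[120:200,230:310],None,fx=5.5,fy=5.5,interpolation=cv2.INTER_CUBIC)
w=get_image('wrist');b=cv2.resize(w[120:270,240:400],None,fx=2.2,fy=2.2)
b=cv2.copyMakeBorder(b,0,110,0,0,0)
cv2.imwrite('pics/s9.png',np.hstack([a,b]))
E
```

```text
10.5 [560.45 203.09 139.96] [-0.    1.57 -0.  ] 14.272114150198814 [-5.17 -1.73 13.8 ] [-0.22  0.98  0.05]
```

View pics/s9.png

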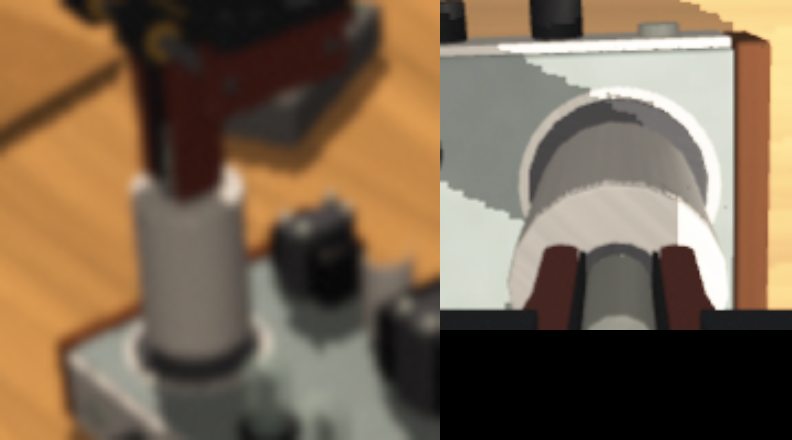

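The foot sits concentric in the white disc and looks flat on the deck, at TCP z 139.96 with about 17 N of press. I'll relax the preload, open, and rise clear of the knob.

Call:
move_arm:
  rows:
    - [0,0,0,0,1]
    - [0,0,0,0,0.4]
    - [0,0,0,0,0.4]
    - [0,0,0,0,0.4]
    - [0,0,0,0,0.4]
    - [0,0,15,0,0.4]
    - [0,0,40,0,0.4]
    - [0,0,48,0,-1]
    - [0,0,48,0,-1]
    - [0,0,48,0,-1]
    - [0,0,48,0,-1]
    - [0,0,48,0,-1]

```text
t: 12.1
ee_pos: [560.2, 203.0, 187.4]
orientation: [-0.002, 1.567, -0.001]
ft_force: [0.2, 0.5, 0.4]
width: 72.7
```

```bash
python3 - <<'E'
from h import *
o=ctrl.get_obs();print(o['t'],o['ee_pos'],o['orientation'],o['width'],o['ft_force'],o['moment'])
i=get_image('side')
a=cv2.resize(i[110:200,230:310],None,fx=5,fy=5,interpolation=cv2.INTER_CUBIC)
w=get_image('wrist');b=cv2.resize(w[100:280,240:400],None,fx=2.5,fy=2.5)
print(a.shape,b.shape)
cv2.imwrite('pics/s10.png',np.hstack([a,b]))
print([ (proj('wrist',[560.2,203.1,z],o)-[240,100])*2.5+[400,0] for z in (50,53,137,168)])
E
```

```text
12.1 [560.22 203.01 187.4 ] [-0.    1.57 -0.  ] 72.69098933931419 [0.18 0.45 0.4 ] [0.08 0.02 0.01]
(450, 400, 3) (450, 400, 3)
[array([601.6 , 226.54]), array([601.59, 228.45]), array([601.05, 302.19]), array([600.73, 345.22])]
```

View pics/s10.png

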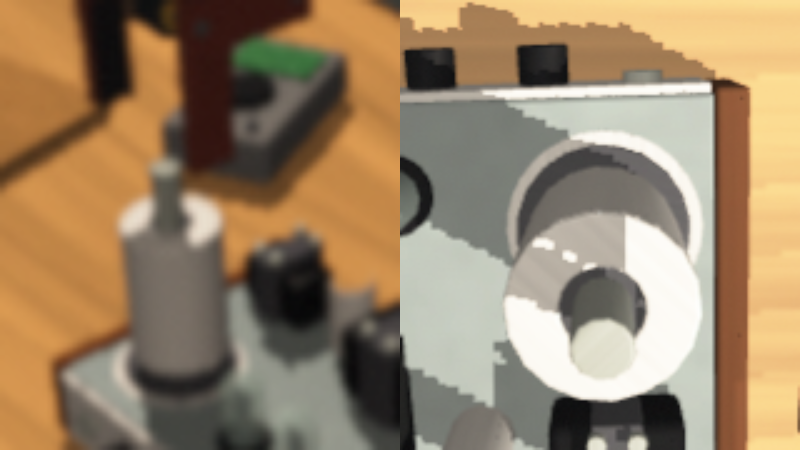

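The guard stands upright: knob top at (603,349) against a predicted (601,345), cover-top ring at (602,306) against (601,302), a constant offset of about 1 px. The cover is still nested. I'll open fully and descend round it.

Call:
move_arm:
  rows:
    - [0,0,0,0,-1]
    - [0,0,0,0,-1]
    - [0,0,0,0,-1]
    - [0,0,-25,0,-1]
    - [0,0,-50,0,-1]
    - [0,0,-70,0,-1]
    - [0,0,-81,0,-1]
    - [0,0,-81,0,-1]
    - [0,0,-81,0,-1]

```text
t: 13.32
ee_pos: [560.9, 203.2, 107.4]
orientation: [-0.001, 1.566, -0.0]
ft_force: [0.6, -0.0, -0.1]
width: 87.8
```

```bash
python3 - <<'E'
from h import *
o=ctrl.get_obs();print(o['t'],o['ee_pos'],o['orientation'],o['width'],o['ft_force'])
i=get_image('side')
a=cv2.resize(i[110:200,230:310],None,fx=5,fy=5,interpolation=cv2.INTER_CUBIC)
w=get_image('wrist');b=w[150:375,180:460].repeat(2,0).repeat(2,1)[:,:400+160]
cv2.imwrite('pics/s11.png',cv2.resize(np.hstack([a,b]),(800,375)))
E
```

```text
13.325 [560.88 203.25 107.36] [-0.    1.57 -0.  ] 87.78466895960705 [ 0.58 -0.02 -0.12]
```

View pics/s11.png

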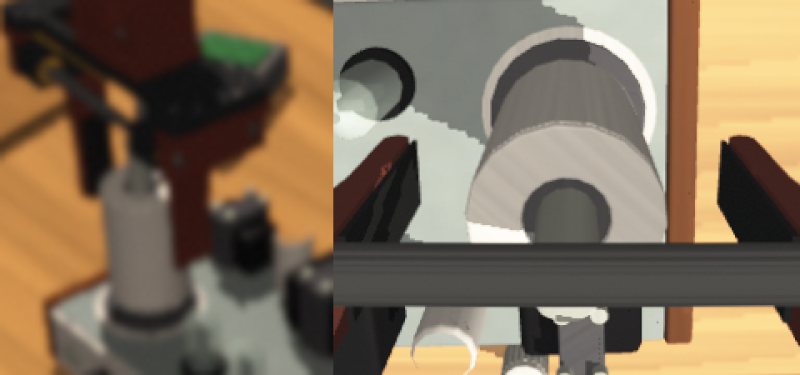

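The open fingers straddle the cover: its edges are at 467 and 666, the finger faces at 419 and 720, and no force shows. Next I'll grip it.

Call:
move_arm:
  rows:
    - [0,0,-1,0,0]
    - [0,0,-1,0,0]
    - [0,0,-1,0,0]
    - [0,0,-1,0,0]
    - [0,0,-1,0,0.3]
    - [0,0,-1,0,0.3]
    - [0,0,-1,0,0.3]
    - [0,0,-1,0,0.3]

```text
t: 14.42
ee_pos: [560.9, 203.3, 106.5]
orientation: [-0.001, 1.565, -0.0]
ft_force: [0.5, 0.5, 0.2]
width: 49.5
```

Call:
move_arm:
  rows:
    - [0,0,0,0,1]
    - [0,0,0,0,1]
    - [0,0,3,0,1]
    - [0,0,6,0,1]
    - [0,0,10,0,1]
    - [0,0,10,0,1]

```text
t: 15.18
ee_pos: [561.2, 203.3, 117.0]
orientation: [-0.001, 1.565, -0.0]
ft_force: [-0.6, -0.1, -0.1]
width: 49.3
```

```bash
python3 - <<'E'
from h import *
o=ctrl.get_obs();print(o['t'],o['ee_pos'],o['orientation'],o['width'],o['ft_force'])
i=get_image('side')
a=cv2.resize(i[110:200,230:310],None,fx=5,fy=5,interpolation=cv2.INTER_CUBIC)
w=get_image('wrist');b=w[150:375,180:460].repeat(2,0).repeat(2,1)[:,:400+160]
cv2.imwrite('pics/s12.png',cv2.resize(np.hstack([a,b]),(800,375)))
E
```

```text
15.175 [561.24 203.35 117.02] [-0.    1.56 -0.  ] 49.28926891104325 [-0.57 -0.13 -0.1 ]
```

View pics/s12.png

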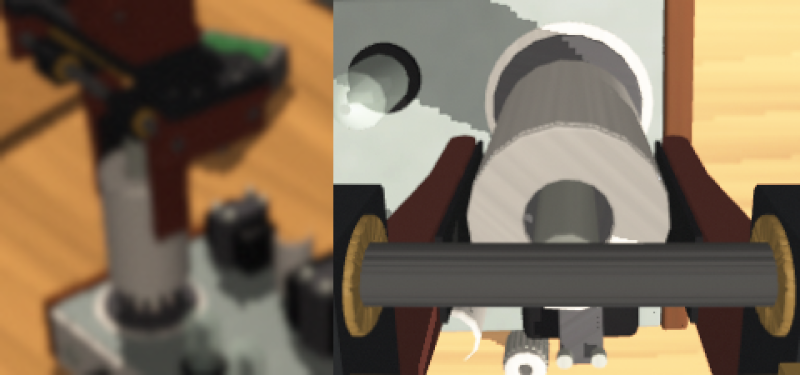

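The cover rises while the guard stays put, and its bars now show below the rim. I'll go on lifting straight up.

Call:
move_arm:
  rows:
    - [-0.4,0,10,0,1]
    - [-0.4,0,22,0,1]
    - [-0.4,0,34,0,1]
    - [-0.4,0,46,0,1]
    - [-0.4,0,58,0,1]
    - [-0.4,0,70,0,1]
    - [-0.4,0,85,0,1]
    - [-0.4,0,100,0,1]
    - [-0.4,0,115,0,1]
    - [-0.4,0,124,0,1]
    - [-0.4,0,124,0,1]
    - [-0.4,0,124,0,1]

```text
t: 16.77
ee_pos: [560.2, 203.1, 240.1]
orientation: [-0.002, 1.566, -0.001]
ft_force: [-0.0, 0.6, -1.7]
width: 49.6
```

```bash
python3 - <<'E'
from h import *
o=ctrl.get_obs();print(o['t'],o['ee_pos'],o['orientation'],o['width'],o['ft_force'])
i=get_image('side')
a=cv2.resize(i[70:200,210:310],None,fx=4.5,fy=4.5,interpolation=cv2.INTER_CUBIC)
cv2.imwrite('pics/s13.png',a)
f=lambda X:(proj('side',X)-[210,70])*4.5
print('knobtop at home',f([560,202,168]),'foot',f([560,202,50]))
E
```

```text
16.775 [560.2  203.14 240.1 ] [-0.    1.57 -0.  ] 49.60114069760624 [-0.03  0.58 -1.73]
knobtop at home [233.25 329.44] foot [249.33 508.28]
```

View pics/s13.png

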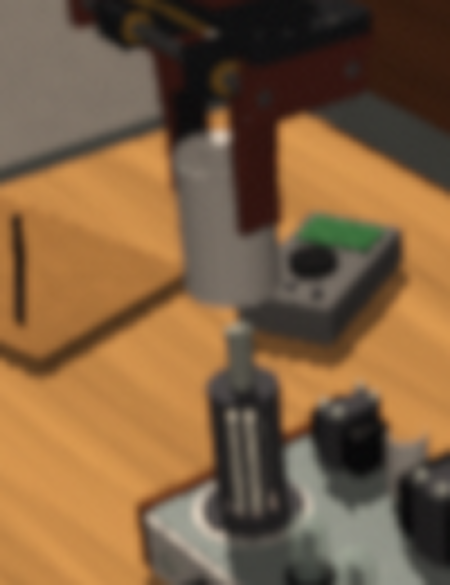

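The bare guard stands upright at home: knob top at (238,328) against a predicted (233,329). The cover is held upright with its rim about 27 mm above the knob. I'll let it settle, then hand in.

Call:
move_arm:
  rows:
    - [0,0,0,0,1]
    - [0,0,0,0,1]
    - [0,0,0,0,1]
    - [0,0,0,0,1]

```text
t: 17.32
ee_pos: [560.1, 203.1, 239.9]
orientation: [-0.002, 1.566, -0.001]
ft_force: [-0.5, -0.4, -0.3]
width: 49.7
```

```bash
python3 - <<'E'
from h import *
o=ctrl.get_obs();print(o['t'],o['ee_pos'],o['width'],np.abs(o['qvel']).max())
print(ctrl.close_job())
E
```

```text
17.325 [560.13 203.11 239.91] 49.67242097362397 0.0012656452835702419
the job is handed in; nothing more can be done
None
```

The job is handed in at about 17.3 s. The guard is on its seat and the gripper is holding the dust cover upright above it.

**What I did:** I lifted the nested pair by the knob and lowered it over the tube. Still holding the knob, I pressed with about 17 N until the tool stopped at z 140.0, against 139.9 worked out for fully home. I then let go, took the cover by its sides and lifted it straight up.

**Last checks:**
- **Guard:** upright in the side view, its knob top about 1 px from where it should be at home.
- **Cover:** held still at an opening of 49.7 mm, upright, with its rim about 27 mm above the knob.
- **Forces:** no sign of contact with the tube in the wrist force.

**Not checked or not agreeing:**
- **Plunger:** it was out of sight under the foot, so I judged it to be in only from the seating height and the press force.
- **Seat position:** the side and wrist cameras disagreed by about 1–2 mm.
- **Loose parts:** I did not measure the three again at the end. The path kept clear of them.

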